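# Make up a gear-milling kit and a battery-change kit

## Task

Make up two kits from the stock lying in the middle of the desk. On the board with three pads goes the gear-milling kit: the cutter in its pale square tube on the pad next to the handle loop, the white gear wheel on the middle pad and the memory stick on the far pad; on the board with two pads goes the battery-change kit: the block battery on the pad next to the loop and the eraser (for cleaning contacts) on the other. Lay each thing flat, the same side up as it lay, its centre over the middle of its pad to within about a centimetre, and leave the cap screw, hex key and tweezers lying where they are.

Things in the scene. Friction and masses are not known exactly. Their poses are not given: they have to be found in the camera images.
- board_three: fixed light-wood board, 224 x 84 mm, with three square black rubber pads (62 x 64 mm) in a row along it and a flat wooden handle loop (30 mm more) at one end, by which to tell the ends. Origin: underside, centre of board without loop; x along the row towards the loop, z up. Pad centres at y = 0, x = +72 mm (by the loop), 0 and -72 mm (far); pad tops and rails 10 mm up, nothing higher.
- board_two: fixed light-wood board, 152 x 84 mm, with two square black rubber pads (62 x 64 mm) in a row along it and a flat wooden handle loop (30 mm more) at one end, by which to tell the ends. Origin: underside, centre of board without loop; x along the row towards the loop, z up. Pad centres at y = 0, x = +36 mm (by the loop) and -36 mm (far); pad tops and rails 10 mm up, nothing higher.
- cutter_tube: milling cutter (thin pale rod) in a pale frosted square tube with a solid blue cap cube at one end, lying; 13 x 59 x 13 mm (x, y, z), 14 g; the tube is as wide as the cap (grip it anywhere across x). Origin: centre of its underside; z up, y along its length.
- gear: white plastic gear wheel lying flat, 42 mm across the teeth, 5 mm thick, 12 g; grip it across its rim. Origin: centre of its underside; z up.
- stick: black memory stick with a bare metal plug, lying flat; 18 x 56 x 9 mm (x, y, z), 12 g. The plug (12 mm wide) takes up y = -28 to -16 mm; the 18 mm wide body, 8 mm high, y = -16 to +28 mm. Origin: centre of its underside; z up, y along its length.
- battery: block battery in a printed sleeve with two terminals at one end, lying on its broad side; 26 x 50 x 17 mm (x, y, z), 46 g; terminals at the -y end, the sleeve is y = -20 to +25 mm. Origin: centre of its underside; z up, y along its length.
- eraser: used white eraser in a blue paper sleeve, lying flat; 22 x 47 x 12 mm (x, y, z), 18 g. Origin: centre of its underside; z up, y along its length.
- screw: bystander: steel cap screw lying on its side among the stock, 10 x 32 x 10 mm; not part of a kit. Origin: centre of its underside.
- hex_key: bystander: dark L-shaped hex key lying flat behind the stock, 32 x 82 x 6 mm; not part of a kit. Origin: centre of its outline, underside.
- tweezers: bystander: pointed steel tweezers lying behind the stock, 12 x 118 x 9 mm; not part of a kit. Origin: centre of the underside.
Not all that is in view belongs to the job. There is more than one size of the battery; the job needs the smaller.

How it is judged:
At the end, for the whole second after the job is handed in: Tube, gear and stick lie on the three-pad board's loop-end, middle and far pad, battery and eraser on the two-pad board's loop-end and far pad: each origin within 12 mm of its pad's centre along and across the board, 4 mm of the pad's top, tilt under 0.15 rad, at rest (x of cutter_tube in the frame of board_three between 0.06 and 0.084 m and y of cutter_tube in the frame of board_three between -0.012 and 0.012 m and z of cutter_tube in the frame of board_three between 0.006 and 0.014 m and angle between each of cutter_tube, gear, stick, battery, eraser's own z axis and vertical below 0.15 rad and linear speed of each of cutter_tube, gear, stick, battery, eraser below 0.02 m/s and angular speed of each of cutter_tube, gear, stick, battery, eraser below 0.3 rad/s and x of gear in the frame of board_three between -0.012 and 0.012 m and y of gear in the frame of board_three between -0.012 and 0.012 m and z of gear in the frame of board_three between 0.006 and 0.014 m and x of stick in the frame of board_three between -0.084 and -0.06 m and y of stick in the frame of board_three between -0.012 and 0.012 m and z of stick in the frame of board_three between 0.006 and 0.014 m and x of battery in the frame of board_two between 0.024 and 0.048 m and y of battery in the frame of board_two between -0.012 and 0.012 m and z of battery in the frame of board_two between 0.006 and 0.014 m and x of eraser in the frame of board_two between -0.048 and -0.024 m and y of eraser in the frame of board_two between -0.012 and 0.012 m and z of eraser in the frame of board_two between 0.006 and 0.014 m); the robot touches nothing.
It fails at once if the screw moves more than 25 mm (distance of screw from where it was at the start of the episode above 0.025 m).
It fails at once if the hex key moves more than 25 mm (distance of hex_key from where it was at the start of the episode above 0.025 m).
It fails at once if the tweezers moves more than 25 mm (distance of tweezers from where it was at the start of the episode above 0.025 m).
It also fails if it takes over 120 s, if anything falls off the work surface, if the arm or the gripper's body presses on something with over 40 N, if the wrist force passes 120 N, or if a joint passes its speed limit or range.

## Robot

A 6-joint arm with a two-finger parallel gripper is mounted at the origin on a cart in front of the work surface, level with it; the furniture and walls round the work are solid. World frame = base frame: x ahead of the robot, y to its left, z up, the work surface at z = 0. Lengths are in m, angles in rad, forces in N, time in s.
With the tool pointing down it reaches from about 0.35 to 0.975 m from the base axis. Payload 4.9 kg.
Tool frame: the origin (TCP) lies at the very end of the fingers, on their centre line; the grasp point (between the pads) lies manip.grip_point_offset behind it (manip.grip_point_offset is the distance from the TCP to the grasp point, in m); z points along the fingers, y is the line along which they close (so a half turn about z gives the same grasp; the last joint's range is limited). The gripper opens to 85 mm and grips with 20 to 120 N. Pads are 22 mm wide; open, the fingers measure 114 mm over their backs; the gripper's body (76 mm by 85 mm) begins 54 mm behind the grasp point. The pads swing forward as they close: fully open they stand 13 mm farther back than shut.
Start: joints at [1.089, 0.053, 1.613, -0, 1.476, -0.119], TCP at [0.222, 0.584, 0.231] pointing down, gripper open.
Joint ranges: [-3.01, 3.01], [-1.01, 2.22], [0.06, 2.58], [-1.02, 4.17], [0.09, 2.62], [-3.14, 3.14]. Speed limits (rad/s): [2.57, 2.57, 3.14, 3.14, 3.14, 3.14].

## Interface

Orientations are given as a unit quaternion [w, x, y, z].
In Python, from plant import manip gives the robot as it stands.
- The arm moves only by the shell command python3 -m crank 'ROWS' [OPENING]. ROWS is JSON, a list of rows, each an object of numbers: "x", "y", "z": the shift along the tool's x, y, z in cm; "turn": the turn about the tool's z in rad. In form: [{"x": .., "y": .., "z": .., "turn": ..}, ...]. A call has 1 to 5 rows; each row shifts and turns the commanded pose from where the row before left it, along the tool's axes as they then stand; what a row does not reach is not made up. A row lasts 1/10 s, in which the tool goes at most 50 mm and 8.59 degrees, less where a joint would pass 70% of its speed; a pose out of reach is approached as far as the arm can. A call with a gripper value outside its range is refused whole. OPENING is the opening in per cent of the stroke, from 0 (shut) to 100 (fully open), set as the call begins (- or left out, the last holds). The fingers move at their own pace and stop on an object; the grip force is fixed at half the most. Time passes only in rows, so rows that do not move let the fingers close. It gives the time, the measured TCP pose, the force, the opening and the grip force at its end, in the units of the state.
- manip.state(): the state, without advancing time (a new reading comes with each control period).
- manip.grab_frame(name): name is "scene" or "top"; returns (picture, depth): 384x512x3 uint8, red, green, blue; 384x512 float32, m along the optical axis (not along the pixel's ray), 0 where there is no reading.
- manip.camera_model(name): a dict with "mtx" (3x3 intrinsics, pixels), "world_to_cam" (4x4, takes a point from world to camera coordinates). Camera axes: x right, y down, z forward; pixel columns grow to the right and rows downward; lengths in m; the calibration is good to about 2 mm. A picture is of the moment at which its call begins. camera_model takes no time and is no camera call.
- manip.job_done(): hands the job in; it is judged then, once.
The state is a dict: "time": time; "joint_pos": joint angles; "joint_vel": joint speeds; "joint_efforts": joint torques, N m; "tool_pos": TCP position; "tool_rot": TCP orientation; "contact_force": force on the tool from outside, world axes, zero at the start; "ft_torque": the same for the moment, N m; "gripper_width": opening from 0.0 (shut) to 1.0 (fully open); "grasp_force": force on a finger pad.
Only numpy, scipy, OpenCV 4.12 (cv2) and the standard library are available. Lean on these libraries where they do the work, as an engineer would, in place of code of your own. Each camera call takes 0.05 s, during which the arm holds its last target. There are 200 camera calls.

## Working session

There is one attempt and no reset: what is moved stays moved. The work goes in short steps, Python scripts to look and compute and a shell command to move; the robot and the scene stay as the last step left them, time stands still between calls to the robot, and variables do not carry over. Pictures are saved under pics/ and viewed, at most 14 in all, crops included, and the job is handed in when it is done.

```bash
ls; mkdir -p pics
python3 - <<'E'
from plant import manip
import cv2,numpy as np
print(manip.grip_point_offset, manip.state())
for n in("scene","top"):
    im,d=manip.grab_frame(n); np.savez(f"pics/{n}0.npz",im=im,d=d)
    cv2.imwrite(f"pics/{n}0.png",cv2.resize(im[:,:,::-1],(800,600),interpolation=cv2.INTER_CUBIC))
    m=manip.camera_model(n); print(np.round(m["mtx"],1).tolist(),np.round(m["world_to_cam"],3).tolist())
E
```

```text
pics
0.0187 {'time': 0.0, 'joint_pos': array([ 1.08900987e+00,  5.33677640e-02,  1.61430805e+00, -4.34304236e-05,
        1.47600260e+00, -1.19018794e-01]), 'joint_vel': array([ 8.28357385e-05,  1.24947252e-03, -2.89996505e-04, -9.89849861e-04,
        2.47639473e-03, -1.07245736e-04]), 'joint_efforts': array([-1.50266591e-03, -3.93675578e+01, -3.70175171e+01, -1.98447301e-04,
        7.03208192e-03,  3.59256358e-07]), 'tool_pos': array([0.2215168 , 0.58375212, 0.23004787]), 'tool_rot': array([-2.87945095e-04,  1.80388731e-01,  9.83594844e-01, -1.00257148e-03]), 'contact_force': array([-0.40660218,  0.69647967, -0.61198875]), 'ft_torque': array([ 0.03537401, -0.03761076, -0.03362833]), 'grasp_force': 0.0, 'gripper_width': 0.9995275095970583}
[[485.5, 0.0, 257.9], [0.0, 485.5, 188.7], [0.0, 0.0, 1.0]] [[0.901, -0.434, -0.001, -0.53], [-0.274, -0.565, -0.778, 0.191], [0.337, 0.702, -0.628, 1.162], [0.0, 0.0, 0.0, 1.0]]
[[433.2, 0.0, 250.4], [0.0, 433.2, 187.2], [0.0, 0.0, 1.0]] [[-0.025, -1.0, 0.018, 0.004], [-0.997, 0.023, -0.071, 0.593], [0.071, -0.019, -0.997, 0.921], [0.0, 0.0, 0.0, 1.0]]
```

View pics/top0.png

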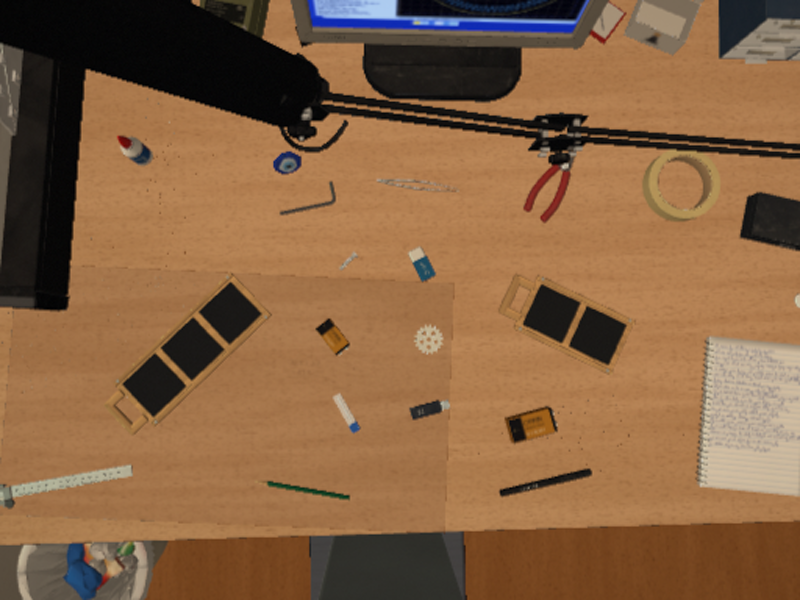

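View pics/scene0.png

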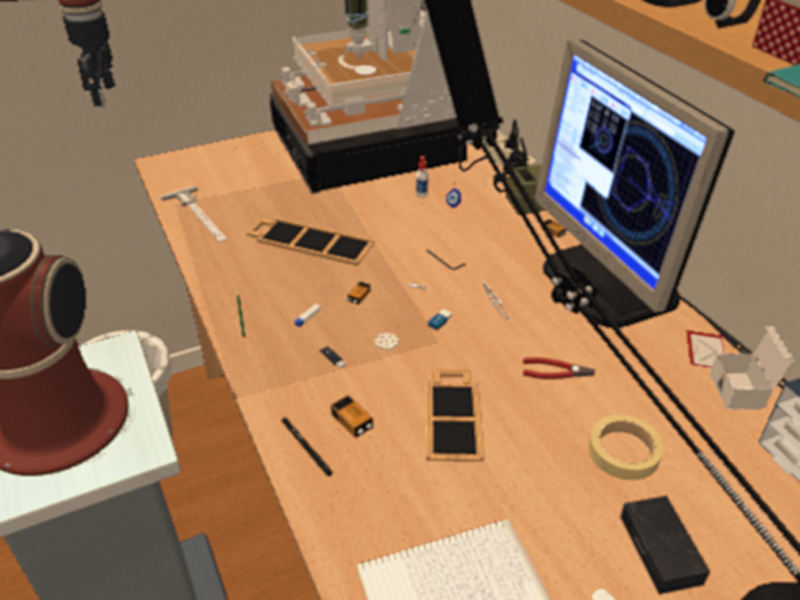

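Top view (800x600 px): three-pad board around (190,350), loop at lower left (125,412). Two-pad board around (572,322), loop at left (515,297). The stock is the small battery (333,337), tube (346,413) with its cap at (354,427), gear (428,340), stick (430,410) with its plug to the right, and eraser (421,264). The big battery at (531,424) is a decoy.

```bash
cat > h.py <<'E'
import numpy as np,cv2
from plant import manip
def ray(n,uv,z):
    m=manip.camera_model(n); W=np.linalg.inv(m["world_to_cam"]); K=np.linalg.inv(m["mtx"])
    uv=np.atleast_2d(np.asarray(uv,float)); d=(W[:3,:3]@K@np.c_[uv,np.ones(len(uv))].T).T; o=W[:3,3]
    return (o+d*((z-o[2])/d[:,2])[:,None])
def cloud(n,depth):
    m=manip.camera_model(n); W=np.linalg.inv(m["world_to_cam"]); K=np.linalg.inv(m["mtx"])
    v,u=np.mgrid[:depth.shape[0],:depth.shape[1]]
    p=np.stack([u,v,np.ones_like(u)],-1)@K.T*depth[...,None]
    return p@W[:3,:3].T+W[:3,3]
E
python3 - <<'E'
from h import *
a=np.load("pics/top0.npz"); im,d=a["im"],a["d"]; P=cloud("top",d)
print("lamp",[(u,v,np.round(P[v,u],3).tolist()) for u,v in((250,67),(300,73),(357,85),(360,103),(190,80),(100,40),(20,150))])
z=P[...,2]; print("desk z med/std",np.median(z[230:300,150:310]),np.std(z[240:300,180:200]))
# colour difference from wood background
lab=cv2.cvtColor(im,cv2.COLOR_RGB2LAB).astype(float)
bg=cv2.medianBlur(im,61); bl=cv2.cvtColor(bg,cv2.COLOR_RGB2LAB).astype(float)
for nm,(u,v),h,r in [("tube",(221,264),.013,22),("gear",(274,217),.005,16),("stick",(275,262),.009,20),("batt",(213,215),.017,18),("eraser",(269,169),.012,18),("screw",(223,167),.01,12),("hex",(198,128),.006,30)]:
    R=slice(v-r,v+r),slice(u-r,u+r)
    L=lab[R]; b=np.median(L.reshape(-1,3),0); m=(np.linalg.norm(L-b,axis=2)>22).astype(np.uint8)
    n,l,s,_=cv2.connectedComponentsWithStats(m); k=1+np.argmax(s[1:,4]); 
    vs,us=np.nonzero(l==k); w=ray("top",np.c_[us+u-r,vs+v-r],h)[:,:2]
    (c,sz,an)=cv2.minAreaRect((w*1000).astype(np.float32))
    print(nm,len(us),"c",np.round(c,1),"sz",np.round(sz,1),"ang",round(an,1),"mean",np.round(w.mean(0)*1000,1),"z",np.round(np.percentile(z[vs+v-r,us+u-r],[10,50,90]),4))
# pads
g=im.max(2)<50
n,l,s,ce=cv2.connectedComponentsWithStats(cv2.erode(g.astype(np.uint8),np.ones((3,3))))
for k in range(1,n):
    if 400<s[k,4]<2000 and 150<ce[k][1]<300:
        vs,us=np.nonzero(l==k); w=ray("top",np.c_[us,vs],.010)[:,:2]*1000
        c,sz,an=cv2.minAreaRect(w.astype(np.float32)); print("pad",ce[k].round(),np.round(c,1),np.round(sz,1),round(an,1),w.mean(0).round(1))
E
```

```text
lamp [(250, 67, [0.778, -0.011, 0.252]), (300, 73, [0.78, -0.1, 0.213]), (357, 85, [0.822, -0.26, -0.002]), (360, 103, [0.741, -0.223, 0.146]), (190, 80, [0.749, 0.087, 0.278]), (100, 40, [0.736, 0.168, 0.469]), (20, 150, [0.672, 0.446, 0.1])]
desk z med/std -0.0006246783816971635 0.048054550381770096
tube 161 c [427.6  56.1] sz [58.  13.3] ang 29.4 mean [427.3  55.7] z [0.0094 0.0112 0.0137]
gear 211 c [526.9 -61.6] sz [37.3 37.5] ang 43.5 mean [527.  -61.5] z [0.0014 0.004  0.006 ]
stick 200 c [430.4 -60.2] sz [18.7 55.5] ang 13.6 mean [429.8 -58.3] z [0.0045 0.0071 0.0095]
batt 236 c [533.6  71.7] sz [50.3 25.3] ang 37.5 mean [535.   71.4] z [0.0133 0.0161 0.0183]
eraser 221 c [631.8 -54.6] sz [48.5 23.7] ang 24.9 mean [631.7 -54.8] z [0.0072 0.0107 0.0129]
screw 27 c [640.3  48.9] sz [ 6.3 28. ] ang 39.5 mean [641.1  48.4] z [0.0025 0.0051 0.0092]
hex 208 c [782.6 133.7] sz [37.9 29.5] ang 88.9 mean [783.4 133.8] z [0.1187 0.1324 0.1412]
pad [147. 200.] [571.4 216.2] [54.5 52.1] 44.0 [571.2 216.2]
pad [352. 200.] [ 559.7 -235.4] [54.2 55.1] 63.1 [ 559.6 -235.5]
pad [382. 214.] [ 527.2 -299.3] [54.7 54.7] 62.0 [ 527.2 -299.3]
pad [123. 223.] [522.1 269.2] [54.3 53. ] 44.1 [522.5 268.7]
pad [ 98. 246.] [474.2 321.7] [55.5 52.6] 44.2 [474.  321.6]
```

```bash
cat > plan.py <<'E'
# python3 plan.py x y z yaw_deg(closing line)  -> turn first, then shifts (cm) in the turned tool frame
import sys,numpy as np
from scipy.spatial.transform import Rotation as R
from plant import manip
s=manip.state(); q=s["tool_rot"]; M=R.from_quat(np.r_[q[1:],q[0]])
x,y,z,yaw=map(float,sys.argv[1:]); Y=M.as_matrix()[:,1]
dw=(yaw-np.degrees(np.arctan2(Y[1],Y[0]))+90)%180-90
t=-np.radians(dw); N=(M*R.from_rotvec([0,0,t])).inv()
d=N.apply(np.array([x,y,z])-s["tool_pos"])*100
print("turn %.3f (%.1f x .14) shift %s (xy norm %.1f) q6->%.2f t=%.1f"%(t,t/.14,np.round(d,2),np.hypot(*d[:2]),s["joint_pos"][5]+t,s["time"]))
E
python3 plan.py .5336 .0717 .10 -52.5
```

```text
turn -1.017 (-7.3 x .14) shift [  6.4  -59.62  13.07] (xy norm 60.0) q6->-1.14 t=0.1
```

```bash
python3 -m crank '[{"turn":-0.127},{"turn":-0.127},{"turn":-0.127},{"turn":-0.127}]' 100
python3 -m crank '[{"turn":-0.127},{"turn":-0.127},{"turn":-0.127},{"turn":-0.127}]'
python3 -m crank '[{"x":0.43,"y":-3.97},{"x":0.43,"y":-3.97},{"x":0.43,"y":-3.97},{"x":0.43,"y":-3.97},{"x":0.43,"y":-3.97}]' 
python3 -m crank '[{"x":0.43,"y":-3.97},{"x":0.43,"y":-3.97},{"x":0.43,"y":-3.97},{"x":0.43,"y":-3.97},{"x":0.43,"y":-3.97}]'
python3 -m crank '[{"x":0.43,"y":-3.97},{"x":0.43,"y":-3.97},{"x":0.43,"y":-3.97},{"x":0.43,"y":-3.97},{"x":0.43,"y":-3.97}]' ; python3 -m crank '[{"z":4},{"z":4},{"z":4},{},{}]'; python3 plan.py .5336 .0717 .004 -52.5
```

```text
turn -1.017 (-7.3 x .14) shift [  6.38 -59.61  22.67] (xy norm 60.0) q6->-1.14 t=0.1schema error: expected keys x, y, z, turn
schema error: expected keys x, y, z, turn
schema error: expected keys x, y, z, turn
schema error: expected keys x, y, z, turn
schema error: expected keys x, y, z, turn
schema error: expected keys x, y, z, turn
```

```bash
python3 -m crank '[{"x":0,"y":0,"z":0,"turn":-0.127},{"x":0,"y":0,"z":0,"turn":-0.127},{"x":0,"y":0,"z":0,"turn":-0.127},{"x":0,"y":0,"z":0,"turn":-0.127}]' 100
python3 -m crank '[{"x":0,"y":0,"z":0,"turn":-0.127},{"x":0,"y":0,"z":0,"turn":-0.127},{"x":0,"y":0,"z":0,"turn":-0.127},{"x":0,"y":0,"z":0,"turn":-0.127}]'
python3 -m crank '[{"x":0.43,"y":-3.97,"z":0,"turn":0},{"x":0.43,"y":-3.97,"z":0,"turn":0},{"x":0.43,"y":-3.97,"z":0,"turn":0},{"x":0.43,"y":-3.97,"z":0,"turn":0},{"x":0.43,"y":-3.97,"z":0,"turn":0}]'
python3 -m crank '[{"x":0.43,"y":-3.97,"z":0,"turn":0},{"x":0.43,"y":-3.97,"z":0,"turn":0},{"x":0.43,"y":-3.97,"z":0,"turn":0},{"x":0.43,"y":-3.97,"z":0,"turn":0},{"x":0.43,"y":-3.97,"z":0,"turn":0}]'
python3 -m crank '[{"x":0.43,"y":-3.97,"z":0,"turn":0},{"x":0.43,"y":-3.97,"z":0,"turn":0},{"x":0.43,"y":-3.97,"z":0,"turn":0},{"x":0.43,"y":-3.97,"z":0,"turn":0},{"x":0.43,"y":-3.97,"z":0,"turn":0}]'
python3 -m crank '[{"x":0,"y":0,"z":4,"turn":0},{"x":0,"y":0,"z":4,"turn":0},{"x":0,"y":0,"z":4,"turn":0},{"x":0,"y":0,"z":0,"turn":0},{"x":0,"y":0,"z":0,"turn":0}]'
python3 plan.py .5336 .0717 .004 -52.5
```

```text
time: 0.5
tool_pos: [0.2216, 0.584, 0.2305]
tool_rot: [-0.0, -0.075, 0.997, -0.001]
contact_force: [0.4, -0.9, 0.2]
gripper_width: 1.0
grasp_force: 0.0
time: 0.9
tool_pos: [0.2216, 0.584, 0.2306]
tool_rot: [-0.0, -0.323, 0.946, -0.0]
contact_force: [-0.4, 0.2, 0.0]
gripper_width: 1.005
grasp_force: 0.0
time: 1.4
tool_pos: [0.3256, 0.412, 0.2308]
tool_rot: [-0.0, -0.321, 0.947, -0.0]
contact_force: [0.4, 0.4, -0.7]
gripper_width: 0.998
grasp_force: 0.0
time: 1.9
tool_pos: [0.4292, 0.2413, 0.2309]
tool_rot: [-0.0, -0.321, 0.947, 0.0]
contact_force: [0.1, 0.4, 0.4]
gripper_width: 1.001
grasp_force: 0.0
time: 2.4
tool_pos: [0.5328, 0.0706, 0.2308]
tool_rot: [-0.0, -0.321, 0.947, 0.0]
contact_force: [0.9, 0.5, -0.4]
gripper_width: 0.999
grasp_force: 0.0
time: 2.9
tool_pos: [0.5319, 0.0722, 0.111]
tool_rot: [-0.001, -0.321, 0.947, 0.0]
contact_force: [0.7, 0.2, 0.9]
gripper_width: 1.004
grasp_force: 0.0
turn -0.001 (-0.0 x .14) shift [-0.12 -0.16 10.7 ] (xy norm 0.2) q6->-2.23 t=2.9
```

```bash
python3 -m crank '[{"x":-0.12,"y":-0.16,"z":3,"turn":0},{"x":0,"y":0,"z":3,"turn":0},{"x":0,"y":0,"z":3,"turn":0},{"x":0,"y":0,"z":1.7,"turn":0},{"x":0,"y":0,"z":0,"turn":0}]'
python3 -m crank '[{"x":0,"y":0,"z":0,"turn":0},{"x":0,"y":0,"z":0,"turn":0},{"x":0,"y":0,"z":0,"turn":0},{"x":0,"y":0,"z":0,"turn":0},{"x":0,"y":0,"z":0,"turn":0}]' 0
python3 -m crank '[{"x":0,"y":0,"z":0,"turn":0},{"x":0,"y":0,"z":0,"turn":0},{"x":0,"y":0,"z":-1,"turn":0},{"x":0,"y":0,"z":-3,"turn":0},{"x":0,"y":0,"z":-3,"turn":0}]'
python3 plan.py .5597 -.2354 .07 -27
python3 - <<'E'
from h import *
im,_=manip.grab_frame("scene"); cv2.imwrite("pics/s1.png",cv2.resize(im[130:300,130:357,::-1],None,fx=3,fy=3))
E
```

```text
time: 3.4
tool_pos: [0.5345, 0.0718, 0.0045]
tool_rot: [-0.0, -0.321, 0.947, 0.0]
contact_force: [0.7, 0.4, 0.3]
gripper_width: 0.999
grasp_force: 0.0
time: 3.9
tool_pos: [0.5357, 0.0716, 0.0058]
tool_rot: [0.001, -0.321, 0.947, -0.0]
contact_force: [-0.6, -0.3, 4.7]
gripper_width: 0.285
grasp_force: 60.2
time: 4.4
tool_pos: [0.533, 0.0716, 0.0742]
tool_rot: [-0.001, -0.321, 0.947, 0.001]
contact_force: [0.5, -0.3, -0.5]
gripper_width: 0.288
grasp_force: 59.6
turn -0.446 (-3.2 x .14) shift [ 26.15 -16.32   0.41] (xy norm 30.8) q6->-2.68 t=4.4
```

View pics/s1.png

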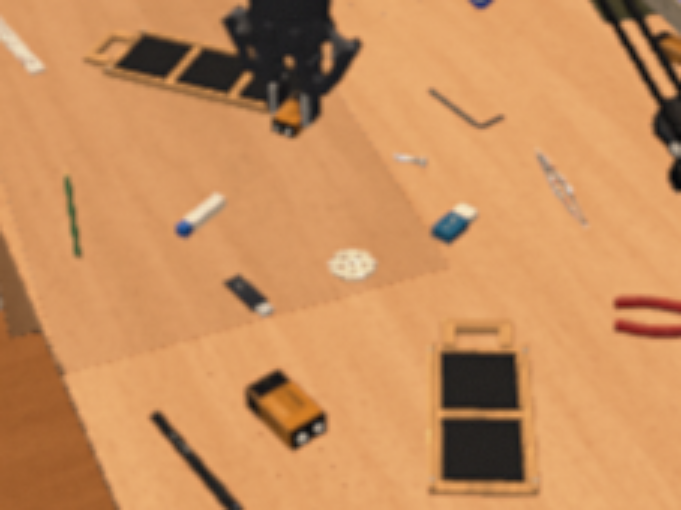

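The battery is held level in the gripper at (288,118) in the crop, and everything else is undisturbed. Next I carry it to the two-pad board.

```bash
python3 -m crank '[{"x":0,"y":0,"z":0,"turn":-0.111},{"x":0,"y":0,"z":0,"turn":-0.111},{"x":0,"y":0,"z":0,"turn":-0.112},{"x":0,"y":0,"z":0,"turn":-0.112}]'
python3 -m crank '[{"x":3.27,"y":-2.04,"z":0,"turn":0},{"x":3.27,"y":-2.04,"z":0,"turn":0},{"x":3.27,"y":-2.04,"z":0,"turn":0},{"x":3.27,"y":-2.04,"z":0,"turn":0}]'
python3 -m crank '[{"x":3.27,"y":-2.04,"z":0,"turn":0},{"x":3.27,"y":-2.04,"z":0,"turn":0},{"x":3.27,"y":-2.04,"z":0,"turn":0},{"x":3.27,"y":-2.04,"z":0,"turn":0},{"x":0,"y":0,"z":0,"turn":0}]'
python3 plan.py .5597 -.2354 .0165 -27
```

```text
time: 4.85
tool_pos: [0.534, 0.0717, 0.0743]
tool_rot: [-0.0, -0.524, 0.852, 0.0]
contact_force: [0.3, -0.2, -0.4]
gripper_width: 0.283
grasp_force: 59.6
time: 5.25
tool_pos: [0.5473, -0.0832, 0.0744]
tool_rot: [-0.0, -0.523, 0.853, 0.0]
contact_force: [1.0, -0.3, -0.6]
gripper_width: 0.281
grasp_force: 59.6
time: 5.75
tool_pos: [0.5671, -0.2283, 0.0746]
tool_rot: [-0.007, -0.512, 0.859, -0.005]
contact_force: [-0.1, 0.7, 0.9]
gripper_width: 0.284
grasp_force: 59.6
turn -0.024 (-0.2 x .14) shift [0.87 0.34 5.82] (xy norm 0.9) q6->-3.16 t=5.8
```

```bash
python3 -m crank '[{"x":0,"y":0,"z":0,"turn":0.1},{"x":0,"y":0,"z":0,"turn":0.1},{"x":0,"y":0,"z":0,"turn":0},{"x":0,"y":0,"z":0,"turn":0}]'
python3 plan.py .5597 -.2354 .0165 -37
```

```text
time: 6.15
tool_pos: [0.5663, -0.2243, 0.0739]
tool_rot: [-0.007, -0.427, 0.904, -0.005]
contact_force: [-0.3, 0.1, -0.9]
gripper_width: 0.288
grasp_force: 59.6
turn -0.044 (-0.3 x .14) shift [ 1.19 -0.13  5.76] (xy norm 1.2) q6->-2.98 t=6.2
```

```bash
python3 -m crank '[{"x":1.19,"y":-0.13,"z":0,"turn":0},{"x":0,"y":0,"z":2.8,"turn":0},{"x":0,"y":0,"z":1.5,"turn":0},{"x":0,"y":0,"z":1.4,"turn":0},{"x":0,"y":0,"z":0,"turn":0}]'
python3 plan.py .5597 -.2354 .0165 -37
```

```text
time: 6.65
tool_pos: [0.5588, -0.2357, 0.0158]
tool_rot: [-0.007, -0.425, 0.905, -0.004]
contact_force: [-0.8, 0.3, -1.0]
gripper_width: 0.284
grasp_force: 62.2
turn -0.046 (-0.3 x .14) shift [-0.08 -0.05 -0.07] (xy norm 0.1) q6->-3.00 t=6.7
```

```bash
python3 -m crank '[{"x":0,"y":0,"z":0.05,"turn":0},{"x":0,"y":0,"z":0,"turn":0},{"x":0,"y":0,"z":0,"turn":0},{"x":0,"y":0,"z":0,"turn":0}]' 55
python3 -m crank '[{"x":0,"y":0,"z":-1,"turn":0},{"x":0,"y":0,"z":-3,"turn":0},{"x":0,"y":0,"z":-3,"turn":0},{"x":0,"y":0,"z":0,"turn":0}]' 
python3 plan.py .6318 -.0546 .085 -65.1
```

```text
time: 7.05
tool_pos: [0.5597, -0.2359, 0.0172]
tool_rot: [-0.006, -0.425, 0.905, -0.005]
contact_force: [-0.1, 0.8, -0.5]
gripper_width: 0.545
grasp_force: 0.0
time: 7.45
tool_pos: [0.5635, -0.2367, 0.0933]
tool_rot: [-0.004, -0.425, 0.905, -0.009]
contact_force: [1.2, 0.1, 1.9]
gripper_width: 0.551
grasp_force: 0.0
turn 0.444 (3.2 x .14) shift [-13.86  13.65   0.48] (xy norm 19.5) q6->-2.51 t=7.5
```

```bash
python3 -m crank '[{"x":0,"y":0,"z":0,"turn":0.111},{"x":0,"y":0,"z":0,"turn":0.111},{"x":0,"y":0,"z":0,"turn":0.111},{"x":0,"y":0,"z":0,"turn":0.111}]' 
python3 -m crank '[{"x":-2.77,"y":2.73,"z":0,"turn":0},{"x":-2.77,"y":2.73,"z":0,"turn":0},{"x":-2.77,"y":2.73,"z":0,"turn":0},{"x":-2.77,"y":2.73,"z":0,"turn":0},{"x":-2.77,"y":2.73,"z":0,"turn":0}]'
python3 -m crank '[{"x":0,"y":0,"z":2,"turn":0},{"x":0,"y":0,"z":2,"turn":0},{"x":0,"y":0,"z":0,"turn":0}]' 80
python3 plan.py .6318 -.0546 .005 -65.1
python3 - <<'E'
from h import *
im,_=manip.grab_frame("scene"); cv2.imwrite("pics/s2.png",cv2.resize(im[130:300,130:357,::-1],None,fx=3,fy=3))
E
```

```text
time: 7.85
tool_pos: [0.5599, -0.2347, 0.0867]
tool_rot: [-0.005, -0.213, 0.977, -0.006]
contact_force: [-0.5, 0.7, 0.0]
gripper_width: 0.546
grasp_force: 0.0
time: 8.35
tool_pos: [0.6284, -0.0512, 0.0836]
tool_rot: [-0.005, -0.216, 0.976, -0.006]
contact_force: [0.8, -1.2, 0.2]
gripper_width: 0.549
grasp_force: 0.0
time: 8.65
tool_pos: [0.6252, -0.0523, 0.0401]
tool_rot: [-0.008, -0.216, 0.976, -0.005]
contact_force: [-1.2, 0.3, -1.0]
gripper_width: 0.803
grasp_force: 0.0
turn 0.001 (0.0 x .14) shift [-0.57 -0.46  3.5 ] (xy norm 0.7) q6->-2.19 t=8.7
```

View pics/s2.png

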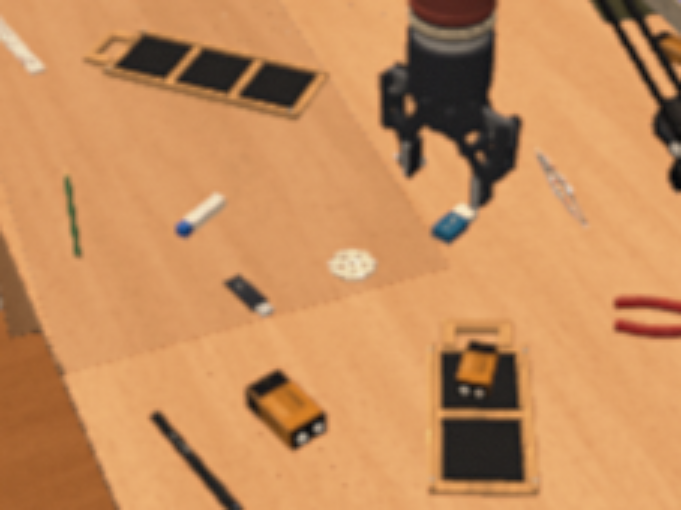

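The battery sits on the loop pad at (478,370), and the screw, hex key and tweezers are undisturbed. Next is the eraser.

```bash
python3 -m crank '[{"x":-0.57,"y":-0.46,"z":0,"turn":0},{"x":0,"y":0,"z":1.8,"turn":0},{"x":0,"y":0,"z":1.6,"turn":0},{"x":0,"y":0,"z":0,"turn":0}]'
python3 -m crank '[{"x":0,"y":0,"z":0,"turn":0},{"x":0,"y":0,"z":0,"turn":0},{"x":0,"y":0,"z":0,"turn":0},{"x":0,"y":0,"z":0,"turn":0},{"x":0,"y":0,"z":0,"turn":0}]' 0
python3 -m crank '[{"x":0,"y":0,"z":0,"turn":0},{"x":0,"y":0,"z":-1,"turn":0},{"x":0,"y":0,"z":-3,"turn":0},{"x":0,"y":0,"z":-3,"turn":0}]'
python3 plan.py .5272 -.2993 .08 -40
```

```text
time: 9.1
tool_pos: [0.6319, -0.0553, 0.0056]
tool_rot: [-0.008, -0.215, 0.976, -0.005]
contact_force: [-0.7, -0.5, -0.7]
gripper_width: 0.8
grasp_force: 0.0
time: 9.6
tool_pos: [0.6354, -0.0557, 0.0106]
tool_rot: [-0.005, -0.216, 0.976, -0.007]
contact_force: [-0.7, 0.2, 3.7]
gripper_width: 0.189
grasp_force: 58.6
time: 10.0
tool_pos: [0.6341, -0.0544, 0.0793]
tool_rot: [-0.007, -0.216, 0.976, -0.006]
contact_force: [1.0, -0.3, 0.7]
gripper_width: 0.19
grasp_force: 58.6
turn -0.438 (-3.1 x .14) shift [25.63 -7.55  0.39] (xy norm 26.7) q6->-2.63 t=10.0
```

```bash
python3 -m crank '[{"x":0,"y":0,"z":0,"turn":-0.1},{"x":0,"y":0,"z":0,"turn":-0.1},{"x":0,"y":0,"z":0,"turn":-0.1},{"x":0,"y":0,"z":0,"turn":0}]'
python3 plan.py .5272 -.2993 .08 -48
```

```text
time: 10.4
tool_pos: [0.6351, -0.0545, 0.0797]
tool_rot: [-0.006, -0.359, 0.933, -0.006]
contact_force: [0.1, -0.7, 0.6]
gripper_width: 0.19
grasp_force: 58.6
turn 0.002 (0.0 x .14) shift [ 24.39 -10.97   0.42] (xy norm 26.7) q6->-2.49 t=10.4
```

```bash
python3 -m crank '[{"x":3.05,"y":-1.37,"z":0,"turn":0},{"x":3.05,"y":-1.37,"z":0,"turn":0},{"x":3.05,"y":-1.37,"z":0,"turn":0},{"x":3.05,"y":-1.37,"z":0,"turn":0}]'
python3 -m crank '[{"x":3.05,"y":-1.37,"z":0,"turn":0},{"x":3.05,"y":-1.37,"z":0,"turn":0},{"x":3.05,"y":-1.37,"z":0,"turn":0},{"x":3.05,"y":-1.37,"z":0,"turn":0},{"x":0,"y":0,"z":0,"turn":0}]'
python3 plan.py .5272 -.2993 .023 -48
```

```text
time: 10.8
tool_pos: [0.5807, -0.1779, 0.0818]
tool_rot: [-0.006, -0.358, 0.934, -0.006]
contact_force: [-0.1, 0.4, -1.0]
gripper_width: 0.19
grasp_force: 58.6
time: 11.3
tool_pos: [0.5263, -0.3027, 0.0844]
tool_rot: [-0.006, -0.356, 0.934, -0.006]
contact_force: [0.5, 1.0, 0.1]
gripper_width: 0.188
grasp_force: 58.6
turn -0.005 (-0.0 x .14) shift [-0.39  0.23  6.13] (xy norm 0.5) q6->-2.93 t=11.3
```

```bash
python3 -m crank '[{"x":-0.39,"y":0.23,"z":0,"turn":0},{"x":0,"y":0,"z":3,"turn":0},{"x":0,"y":0,"z":2,"turn":0},{"x":0,"y":0,"z":1.1,"turn":0},{"x":0,"y":0,"z":0,"turn":0}]'
python3 -m crank '[{"x":0,"y":0,"z":0.15,"turn":0},{"x":0,"y":0,"z":0,"turn":0}]'
python3 -m crank '[{"x":0,"y":0,"z":0.15,"turn":0},{"x":0,"y":0,"z":0,"turn":0}]'; python3 plan.py .5272 -.2993 .02 -48
```

```text
time: 11.8
tool_pos: [0.5282, -0.2941, 0.0215]
tool_rot: [-0.007, -0.359, 0.933, -0.004]
contact_force: [0.5, 0.2, 0.0]
gripper_width: 0.19
grasp_force: 95.7
time: 12.0
tool_pos: [0.5293, -0.2959, 0.0221]
tool_rot: [-0.006, -0.359, 0.933, -0.006]
contact_force: [0.9, 0.2, -0.1]
gripper_width: 0.19
grasp_force: 94.3
time: 12.2
tool_pos: [0.5288, -0.2962, 0.0203]
tool_rot: [-0.006, -0.359, 0.933, -0.006]
contact_force: [0.2, -0.7, -0.0]
gripper_width: 0.189
grasp_force: 94.5
turn 0.002 (0.0 x .14) shift [ 0.33 -0.13  0.03] (xy norm 0.4) q6->-2.92 t=12.2
```

```bash
python3 -m crank '[{"x":0,"y":0,"z":0,"turn":0},{"x":0,"y":0,"z":0,"turn":0},{"x":0,"y":0,"z":0,"turn":0},{"x":0,"y":0,"z":0,"turn":0}]' 50
python3 -m crank '[{"x":0,"y":0,"z":-1,"turn":0},{"x":0,"y":0,"z":-3,"turn":0},{"x":0,"y":0,"z":-3,"turn":0},{"x":0,"y":0,"z":0,"turn":0}]' 
python3 plan.py .4304 -.0602 .085 13.6;python3 plan.py .4304 -.0602 .085 -30
python3 - <<'E'
from h import *
im,_=manip.grab_frame("scene"); cv2.imwrite("pics/s3.png",cv2.resize(im[180:310,200:373,::-1],None,fx=4,fy=4))
E
```

```text
time: 12.6
tool_pos: [0.5285, -0.2961, 0.0199]
tool_rot: [-0.006, -0.359, 0.933, -0.006]
contact_force: [-0.4, -0.3, 0.6]
gripper_width: 0.498
grasp_force: 0.0
time: 13.0
tool_pos: [0.5323, -0.2972, 0.0964]
tool_rot: [-0.003, -0.359, 0.933, -0.01]
contact_force: [1.1, -1.2, 1.2]
gripper_width: 0.499
grasp_force: 0.0
turn -1.073 (-7.7 x .14) shift [-25.45   4.33   0.63] (xy norm 25.8) q6->-4.00 t=13.0
turn -0.312 (-2.2 x .14) shift [-15.44  20.69   0.63] (xy norm 25.8) q6->-3.24 t=13.0
```

View pics/s3.png

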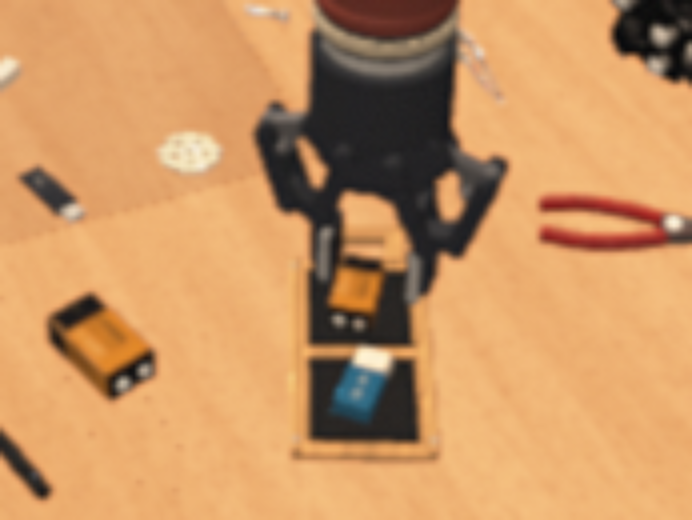

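Battery (357,292) and eraser (363,385) both lie on their pads. Next is the stick, turning the positive way to keep the wrist in range.

```bash
python3 -m crank '[{"x":0,"y":0,"z":0,"turn":0.138},{"x":0,"y":0,"z":0,"turn":0.138},{"x":0,"y":0,"z":0,"turn":0.138},{"x":0,"y":0,"z":0,"turn":0.138},{"x":0,"y":0,"z":0,"turn":0.138}]' | head -1
python3 -m crank '[{"x":0,"y":0,"z":0,"turn":0.138},{"x":0,"y":0,"z":0,"turn":0.138},{"x":0,"y":0,"z":0,"turn":0.138},{"x":0,"y":0,"z":0,"turn":0.138},{"x":0,"y":0,"z":0,"turn":0.138}]' | head -1
python3 -m crank '[{"x":0,"y":0,"z":0,"turn":0.138},{"x":0,"y":0,"z":0,"turn":0.138},{"x":0,"y":0,"z":0,"turn":0.138},{"x":0,"y":0,"z":0,"turn":0.138},{"x":0,"y":0,"z":0,"turn":0.138}]' | head -1
python3 -m crank '[{"x":3.18,"y":-0.54,"z":0,"turn":0},{"x":3.18,"y":-0.54,"z":0,"turn":0},{"x":3.18,"y":-0.54,"z":0,"turn":0},{"x":3.18,"y":-0.54,"z":0,"turn":0}]' 80
python3 -m crank '[{"x":3.18,"y":-0.54,"z":0,"turn":0},{"x":3.18,"y":-0.54,"z":0,"turn":0},{"x":3.18,"y":-0.54,"z":0,"turn":0},{"x":3.18,"y":-0.54,"z":0,"turn":0},{"x":0,"y":0,"z":0,"turn":0}]'
python3 plan.py .4304 -.0602 .04 13.6
```

```text
time: 13.55
time: 14.05
time: 14.55
time: 14.95
tool_pos: [0.477, -0.175, 0.0873]
tool_rot: [0.0, 0.619, 0.785, -0.008]
contact_force: [0.6, 0.7, 1.0]
gripper_width: 0.803
grasp_force: 0.0
time: 15.45
tool_pos: [0.4253, -0.055, 0.0854]
tool_rot: [-0.0, 0.618, 0.786, -0.008]
contact_force: [-0.5, -1.1, -0.0]
gripper_width: 0.798
grasp_force: 0.0
turn 0.001 (0.0 x .14) shift [-0.58  0.44  4.54] (xy norm 0.7) q6->-0.52 t=15.4
```

```bash
python3 -m crank '[{"x":-0.58,"y":0.44,"z":0,"turn":0},{"x":0,"y":0,"z":2.2,"turn":0},{"x":0,"y":0,"z":2.3,"turn":0},{"x":0,"y":0,"z":0,"turn":0}]' 55; python3 plan.py .4304 -.0602 .006 13.6
```

```text
time: 15.85
tool_pos: [0.4309, -0.0634, 0.0391]
tool_rot: [-0.002, 0.62, 0.785, -0.01]
contact_force: [0.1, 0.3, -0.7]
gripper_width: 0.55
grasp_force: 0.0
turn -0.003 (-0.0 x .14) shift [0.36 0.08 3.3 ] (xy norm 0.4) q6->-0.54 t=15.8
```

```bash
python3 -m crank '[{"x":0.36,"y":0.08,"z":1.3,"turn":0},{"x":0,"y":0,"z":1,"turn":0},{"x":0,"y":0,"z":1,"turn":0},{"x":0,"y":0,"z":0,"turn":0}]'
python3 -m crank '[{"x":0,"y":0,"z":0,"turn":0},{"x":0,"y":0,"z":0,"turn":0},{"x":0,"y":0,"z":0,"turn":0},{"x":0,"y":0,"z":0,"turn":0},{"x":0,"y":0,"z":0,"turn":0}]' 0
python3 -m crank '[{"x":0,"y":0,"z":0,"turn":0},{"x":0,"y":0,"z":-1,"turn":0},{"x":0,"y":0,"z":-3,"turn":0},{"x":0,"y":0,"z":-3,"turn":0},{"x":0,"y":0,"z":0,"turn":0}]'
python3 plan.py .5714 .2162 .08 42.7
```

```text
time: 16.25
tool_pos: [0.4316, -0.0595, 0.0077]
tool_rot: [0.0, 0.619, 0.785, -0.009]
contact_force: [0.6, 0.6, -0.4]
gripper_width: 0.551
grasp_force: 0.0
time: 16.75
tool_pos: [0.4329, -0.0599, 0.0094]
tool_rot: [0.002, 0.619, 0.785, -0.008]
contact_force: [-0.1, 0.2, 0.5]
gripper_width: -0.002
grasp_force: 0.0
time: 17.25
tool_pos: [0.4368, -0.0598, 0.0846]
tool_rot: [0.006, 0.619, 0.785, -0.006]
contact_force: [0.4, -0.3, 1.3]
gripper_width: 0.003
grasp_force: 0.0
turn -0.510 (-3.6 x .14) shift [11.16 28.61  0.  ] (xy norm 30.7) q6->-1.03 t=17.2
```

The fingers closed above the stick without gripping it. I'll move aside and re-measure.

```bash
python3 -m crank '[{"x":4,"y":0,"z":0,"turn":0},{"x":4,"y":0,"z":0,"turn":0},{"x":4,"y":0,"z":0,"turn":0},{"x":0,"y":0,"z":0,"turn":0}]' 60
cat > meas.py <<'E'
from h import *
im,d=manip.grab_frame("top"); cv2.imwrite("pics/t_%d.png"%(manip.state()["time"]*10),cv2.resize(im[140:300,100:420,::-1],None,fx=2.4,fy=2.4))
lab=cv2.cvtColor(im,cv2.COLOR_RGB2LAB).astype(float)
for nm,(u,v),h,r in [("tube",(221,264),.013,22),("gear",(274,217),.005,16),("stick",(275,262),.009,22)]:
    L=lab[v-r:v+r,u-r:u+r]; b=np.median(L.reshape(-1,3),0); m=(np.linalg.norm(L-b,axis=2)>22).astype(np.uint8)
    n,l,s,_=cv2.connectedComponentsWithStats(m); k=1+np.argmax(s[1:,4]); vs,us=np.nonzero(l==k)
    c,sz,an=cv2.minAreaRect((ray("top",np.c_[us+u-r,vs+v-r],h)[:,:2]*1000).astype(np.float32)); print(nm,len(us),np.round(c,1),np.round(sz,1),round(an,1))
E
python3 meas.py; python3 plan.py .4304 -.0602 .04 13.6; ls pics
```

```text
time: 17.65
tool_pos: [0.4036, 0.0611, 0.0771]
tool_rot: [0.001, 0.617, 0.787, -0.008]
contact_force: [-0.1, -0.2, 1.1]
gripper_width: 0.601
grasp_force: 0.0
tube 998 [420.9  58. ] [93.4 74.9] 88.4
gear 214 [526.9 -61.6] [37.3 37.5] 43.4
stick 201 [430.4 -60.2] [18.7 55.5] 13.6
turn 0.002 (0.0 x .14) shift [-12.2   -0.24   3.89] (xy norm 12.2) q6->-0.26 t=17.7
s1.png
s2.png
s3.png
scene0.npz
scene0.png
t_177.png
top0.npz
top0.png
```

```bash
python3 -m crank '[{"x":-4.06,"y":-0.08,"z":0,"turn":0},{"x":-4.06,"y":-0.08,"z":0,"turn":0},{"x":-4.08,"y":-0.08,"z":0,"turn":0},{"x":0,"y":0,"z":3.5,"turn":0},{"x":0,"y":0,"z":0,"turn":0}]'
python3 plan.py .4304 -.0602 .012 13.6
```

```text
time: 18.2
tool_pos: [0.4279, -0.0629, 0.0406]
tool_rot: [-0.002, 0.621, 0.784, -0.01]
contact_force: [-1.8, 0.9, -0.3]
gripper_width: 0.596
grasp_force: 0.0
turn -0.006 (-0.0 x .14) shift [0.23 0.36 2.85] (xy norm 0.4) q6->-0.54 t=18.2
```

```bash
python3 -m crank '[{"x":0.23,"y":0.3,"z":1.4,"turn":0},{"x":0,"y":0,"z":1.4,"turn":0},{"x":0,"y":0,"z":0,"turn":0},{"x":0,"y":0,"z":0,"turn":0}]' 50
python3 plan.py .4304 -.0602 .002 13.6
```

```text
time: 18.6
tool_pos: [0.4332, -0.0593, 0.0167]
tool_rot: [0.001, 0.619, 0.785, -0.008]
contact_force: [0.4, 1.1, 0.7]
gripper_width: 0.498
grasp_force: 0.0
turn -0.002 (-0.0 x .14) shift [-0.01 -0.28  1.47] (xy norm 0.3) q6->-0.52 t=18.6
```

```bash
python3 -m crank '[{"x":0,"y":-0.25,"z":0.7,"turn":0},{"x":0,"y":0,"z":0.7,"turn":0},{"x":0,"y":0,"z":0,"turn":0},{"x":0,"y":0,"z":0,"turn":0},{"x":0,"y":0,"z":0,"turn":0}]'
python3 plan.py .4304 -.0602 .002 13.6
```

```text
time: 19.1
tool_pos: [0.4309, -0.0601, 0.0024]
tool_rot: [0.002, 0.619, 0.785, -0.008]
contact_force: [-0.7, -0.3, -0.1]
gripper_width: 0.498
grasp_force: 0.0
turn -0.002 (-0.0 x .14) shift [ 0.   -0.05  0.04] (xy norm 0.0) q6->-0.53 t=19.1
```

```bash
python3 -m crank '[{"x":0,"y":0,"z":0,"turn":0},{"x":0,"y":0,"z":0,"turn":0},{"x":0,"y":0,"z":0,"turn":0},{"x":0,"y":0,"z":0,"turn":0},{"x":0,"y":0,"z":0,"turn":0}]' 0
python3 -m crank '[{"x":0,"y":0,"z":0,"turn":0},{"x":0,"y":0,"z":-1,"turn":0},{"x":0,"y":0,"z":-3,"turn":0},{"x":0,"y":0,"z":-3,"turn":0},{"x":0,"y":0,"z":0,"turn":0}]'
python3 plan.py .5714 .2162 .08 42.7
```

```text
time: 19.6
tool_pos: [0.4312, -0.0602, 0.0026]
tool_rot: [0.002, 0.619, 0.785, -0.008]
contact_force: [-1.1, -0.0, 4.3]
gripper_width: 0.182
grasp_force: 59.8
time: 20.1
tool_pos: [0.4343, -0.0599, 0.0768]
tool_rot: [0.006, 0.619, 0.785, -0.007]
contact_force: [1.1, -0.0, 0.5]
gripper_width: 0.186
grasp_force: 59.4
turn -0.510 (-3.6 x .14) shift [10.98 28.8  -0.79] (xy norm 30.8) q6->-1.04 t=20.1
```

```bash
python3 -m crank '[{"x":0,"y":0,"z":0,"turn":-0.128},{"x":0,"y":0,"z":0,"turn":-0.128},{"x":0,"y":0,"z":0,"turn":-0.127},{"x":0,"y":0,"z":0,"turn":-0.127}]' | head -2
python3 -m crank '[{"x":1.37,"y":3.6,"z":0,"turn":0},{"x":1.37,"y":3.6,"z":0,"turn":0},{"x":1.37,"y":3.6,"z":0,"turn":0},{"x":1.37,"y":3.6,"z":0,"turn":0}]' | head -2
python3 -m crank '[{"x":1.37,"y":3.6,"z":0,"turn":0},{"x":1.37,"y":3.6,"z":0,"turn":0},{"x":1.37,"y":3.6,"z":0,"turn":0},{"x":1.37,"y":3.6,"z":0,"turn":0},{"x":0,"y":0,"z":0,"turn":0}]'
python3 plan.py .5714 .2162 .016 42.7
```

```text
time: 20.5
tool_pos: [0.4304, -0.0588, 0.0713]
time: 20.9
tool_pos: [0.4996, 0.0803, 0.0688]
time: 21.4
tool_pos: [0.5693, 0.2201, 0.0664]
tool_rot: [-0.001, 0.399, 0.917, -0.008]
contact_force: [-1.4, -0.2, 0.4]
gripper_width: 0.187
grasp_force: 59.4
turn 0.004 (0.0 x .14) shift [-0.41 -0.03  5.04] (xy norm 0.4) q6->-0.49 t=21.4
```

```bash
python3 -m crank '[{"x":-0.41,"y":0,"z":2.5,"turn":0},{"x":0,"y":0,"z":1.5,"turn":0},{"x":0,"y":0,"z":0,"turn":0},{"x":0,"y":0,"z":0,"turn":0}]' | head -2
python3 plan.py .5714 .2162 .014 42.7
```

```text
time: 21.8
tool_pos: [0.57, 0.2126, 0.0263]
turn -0.000 (-0.0 x .14) shift [0.18 0.37 1.22] (xy norm 0.4) q6->-0.50 t=21.8
```

```bash
python3 -m crank '[{"x":0.15,"y":0.3,"z":0.6,"turn":0},{"x":0,"y":0,"z":0.5,"turn":0},{"x":0,"y":0,"z":0,"turn":0},{"x":0,"y":0,"z":0,"turn":0}]'
python3 plan.py .5714 .2162 .014 42.7
```

```text
time: 22.2
tool_pos: [0.5721, 0.2162, 0.0161]
tool_rot: [-0.001, 0.401, 0.916, -0.008]
contact_force: [0.5, -0.0, -0.3]
gripper_width: 0.179
grasp_force: 59.4
turn 0.000 (0.0 x .14) shift [ 0.05 -0.05  0.21] (xy norm 0.1) q6->-0.49 t=22.2
```

```bash
python3 -m crank '[{"x":0,"y":0,"z":0.2,"turn":0},{"x":0,"y":0,"z":0,"turn":0},{"x":0,"y":0,"z":0,"turn":0}]'
python3 -m crank '[{"x":0,"y":0,"z":0,"turn":0},{"x":0,"y":0,"z":0,"turn":0},{"x":0,"y":0,"z":0,"turn":0},{"x":0,"y":0,"z":0,"turn":0}]' 45 | head -2
python3 -m crank '[{"x":0,"y":0,"z":-1,"turn":0},{"x":0,"y":0,"z":-3,"turn":0},{"x":0,"y":0,"z":-3,"turn":0},{"x":0,"y":0,"z":0,"turn":0}]' | head -2
python3 plan.py .5269 -.0616 .08 42.7
python3 - <<'E'
from h import *
im,_=manip.grab_frame("scene"); cv2.imwrite("pics/s4.png",cv2.resize(im[120:260,130:317,::-1],None,fx=3.5,fy=3.5))
E
```

```text
time: 22.5
tool_pos: [0.5721, 0.2162, 0.014]
tool_rot: [-0.001, 0.401, 0.916, -0.008]
contact_force: [0.6, 0.1, 0.4]
gripper_width: 0.18
grasp_force: 59.4
time: 22.9
tool_pos: [0.5721, 0.2162, 0.0141]
time: 23.3
tool_pos: [0.5765, 0.2183, 0.0905]
turn 0.000 (0.0 x .14) shift [-17.19 -22.61   1.38] (xy norm 28.4) q6->-0.49 t=23.3
```

View pics/s4.png

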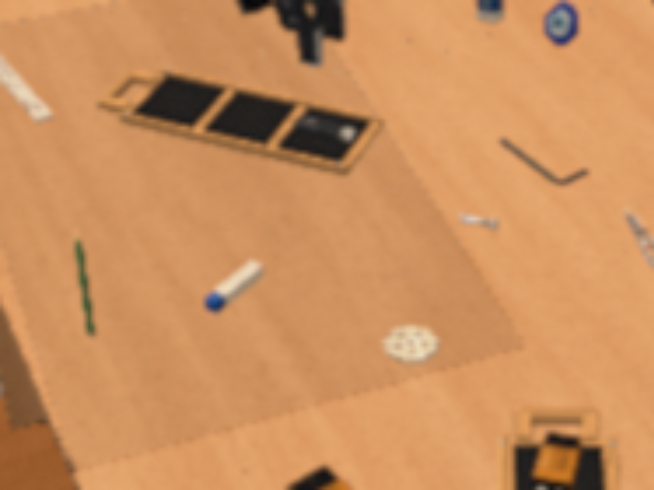

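The stick lies on the far pad at (325,130). Next is the gear.

```bash
python3 -m crank '[{"x":-2.15,"y":-2.83,"z":0,"turn":0},{"x":-2.15,"y":-2.83,"z":0,"turn":0},{"x":-2.15,"y":-2.83,"z":0,"turn":0},{"x":-2.15,"y":-2.83,"z":0,"turn":0}]' 70 | head -2
python3 -m crank '[{"x":-2.15,"y":-2.83,"z":0,"turn":0},{"x":-2.15,"y":-2.83,"z":0,"turn":0},{"x":-2.15,"y":-2.83,"z":0,"turn":0},{"x":-2.15,"y":-2.83,"z":0,"turn":0}]' | head -2
python3 -m crank '[{"x":0,"y":0,"z":2.5,"turn":0},{"x":0,"y":0,"z":2.5,"turn":0},{"x":0,"y":0,"z":0,"turn":0},{"x":0,"y":0,"z":0,"turn":0}]'
python3 plan.py .5269 -.0616 .006 42.7
```

```text
time: 23.75
tool_pos: [0.5465, 0.0761, 0.0852]
time: 24.15
tool_pos: [0.5217, -0.0639, 0.0876]
time: 24.55
tool_pos: [0.5216, -0.0632, 0.0377]
tool_rot: [-0.002, 0.401, 0.916, -0.008]
contact_force: [-0.3, -0.0, 1.0]
gripper_width: 0.698
grasp_force: 0.0
turn 0.000 (0.0 x .14) shift [-0.23  0.55  3.16] (xy norm 0.6) q6->-0.99 t=24.6
```

```bash
python3 -m crank '[{"x":-0.23,"y":0.55,"z":1.5,"turn":0},{"x":0,"y":0,"z":1.6,"turn":0},{"x":0,"y":0,"z":0,"turn":0},{"x":0,"y":0,"z":0,"turn":0}]' 62
python3 plan.py .5269 -.0616 .000 42.7
```

```text
time: 24.95
tool_pos: [0.5285, -0.0617, 0.0085]
tool_rot: [-0.0, 0.401, 0.916, -0.008]
contact_force: [0.2, 0.2, 1.2]
gripper_width: 0.621
grasp_force: 0.0
turn 0.001 (0.0 x .14) shift [ 0.12 -0.1   0.85] (xy norm 0.2) q6->-0.98 t=24.9
```

```bash
python3 -m crank '[{"x":0.1,"y":-0.1,"z":0.6,"turn":0},{"x":0,"y":0,"z":0,"turn":0},{"x":0,"y":0,"z":0,"turn":0}]'
python3 -m crank '[{"x":0,"y":0,"z":0.2,"turn":0},{"x":0,"y":0,"z":0,"turn":0}]'
python3 -m crank '[{"x":0,"y":0,"z":0.2,"turn":0},{"x":0,"y":0,"z":0,"turn":0}]'
```

```text
time: 25.25
tool_pos: [0.5266, -0.0619, 0.0018]
tool_rot: [-0.0, 0.401, 0.916, -0.008]
contact_force: [-0.7, -0.7, 0.1]
gripper_width: 0.617
grasp_force: 0.0
time: 25.45
tool_pos: [0.5264, -0.062, -0.0006]
tool_rot: [-0.001, 0.401, 0.916, -0.008]
contact_force: [0.1, -0.3, 0.7]
gripper_width: 0.618
grasp_force: 0.0
time: 25.65
tool_pos: [0.5262, -0.062, -0.0028]
tool_rot: [-0.001, 0.401, 0.916, -0.008]
contact_force: [-1.0, -0.2, -0.6]
gripper_width: 0.62
grasp_force: 0.0
```

```bash
python3 -m crank '[{"x":0,"y":0,"z":0,"turn":0},{"x":0,"y":0,"z":0,"turn":0},{"x":0,"y":0,"z":0,"turn":0},{"x":0,"y":0,"z":0,"turn":0},{"x":0,"y":0,"z":0,"turn":0}]' 44
python3 - <<'E'
from plant import manip
s=manip.state();print(s["gripper_width"],s["grasp_force"],s["contact_force"])
E
```

```text
time: 26.15
tool_pos: [0.5285, -0.0618, -0.0009]
tool_rot: [0.001, 0.401, 0.916, -0.007]
contact_force: [1.3, 2.3, 5.8]
gripper_width: 0.451
grasp_force: 54.2
0.45112449987714187 54.19556614710018 [1.25473132 2.30953851 5.83965091]
```

Grasp force is 54 N at 45% opening, so it has the gear. Closing fully and lifting.

```bash
python3 -m crank '[{"x":0,"y":0,"z":0,"turn":0},{"x":0,"y":0,"z":0,"turn":0},{"x":0,"y":0,"z":-1,"turn":0},{"x":0,"y":0,"z":-3,"turn":0},{"x":0,"y":0,"z":-3,"turn":0}]' 0
python3 -m crank '[{"x":0,"y":0,"z":0,"turn":0}]'
python3 plan.py .5226 .2689 .08 42.7
python3 - <<'E'
from h import *
im,_=manip.grab_frame("scene"); cv2.imwrite("pics/s5.png",cv2.resize(im[120:260,180:367,::-1],None,fx=3.5,fy=3.5))
E
```

```text
time: 26.65
tool_pos: [0.5256, -0.0608, 0.0674]
tool_rot: [-0.002, 0.401, 0.916, -0.009]
contact_force: [0.3, -0.3, -0.9]
gripper_width: 0.448
grasp_force: 60.2
time: 26.75
tool_pos: [0.5301, -0.0619, 0.0726]
tool_rot: [0.004, 0.401, 0.916, -0.008]
contact_force: [1.0, 0.1, 0.5]
gripper_width: 0.447
grasp_force: 60.2
turn 0.000 (0.0 x .14) shift [24.8  21.87 -1.32] (xy norm 33.1) q6->-0.99 t=26.8
```

View pics/s5.png

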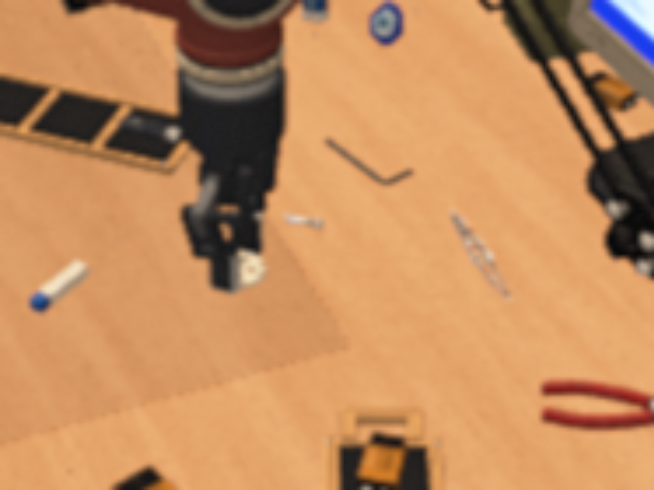

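The gear is held at (240,270). Carrying it to the middle pad.

```bash
python3 -m crank '[{"x":3.1,"y":2.73,"z":-0.1,"turn":0},{"x":3.1,"y":2.73,"z":-0.1,"turn":0},{"x":3.1,"y":2.73,"z":-0.1,"turn":0},{"x":3.1,"y":2.73,"z":-0.1,"turn":0}]' | head -2
python3 -m crank '[{"x":3.1,"y":2.73,"z":0,"turn":0},{"x":3.1,"y":2.73,"z":0,"turn":0},{"x":3.1,"y":2.73,"z":0,"turn":0},{"x":3.1,"y":2.73,"z":0,"turn":0},{"x":0,"y":0,"z":0,"turn":0}]' | head -2
python3 plan.py .5226 .2689 .02 42.7
python3 - <<'E'
from h import *
im,_=manip.grab_frame("scene"); cv2.imwrite("pics/s6.png",cv2.resize(im[90:190,110:244,::-1],None,fx=5,fy=5))
E
```

```text
time: 27.2
tool_pos: [0.5216, 0.1054, 0.0676]
time: 27.7
tool_pos: [0.5176, 0.2729, 0.0653]
turn 0.005 (0.0 x .14) shift [-0.62  0.17  4.53] (xy norm 0.6) q6->-0.38 t=27.7
```

View pics/s6.png

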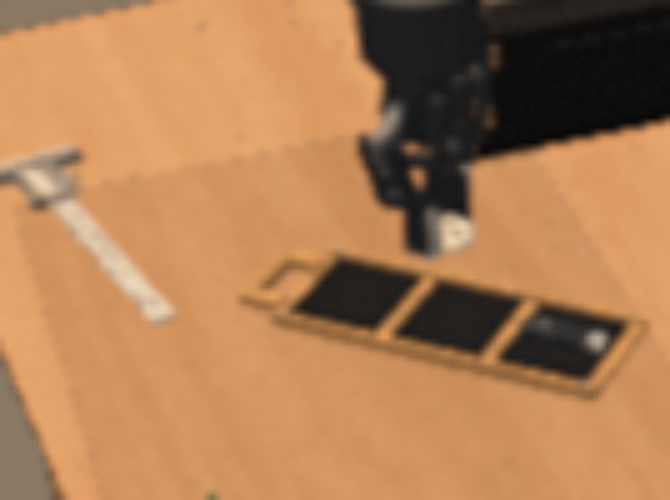

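```bash
python3 -m crank '[{"x":-0.6,"y":0.17,"z":2.2,"turn":0},{"x":0,"y":0,"z":2,"turn":0},{"x":0,"y":0,"z":0,"turn":0},{"x":0,"y":0,"z":0,"turn":0}]' | head -2
python3 plan.py .5226 .2689 .011 42.7
```

```text
time: 28.15
tool_pos: [0.5235, 0.2643, 0.0237]
turn -0.001 (-0.0 x .14) shift [0.4  0.27 1.27] (xy norm 0.5) q6->-0.39 t=28.1
```

```bash
python3 -m crank '[{"x":0.3,"y":0.2,"z":0.5,"turn":0},{"x":0,"y":0,"z":0.5,"turn":0},{"x":0,"y":0,"z":0,"turn":0},{"x":0,"y":0,"z":0,"turn":0}]'
python3 -m crank '[{"x":0,"y":0,"z":0.2,"turn":0},{"x":0,"y":0,"z":0,"turn":0},{"x":0,"y":0,"z":0,"turn":0}]'
python3 plan.py .5226 .2689 .0095 42.7
```

```text
time: 28.55
tool_pos: [0.5236, 0.2691, 0.0148]
tool_rot: [-0.0, 0.401, 0.916, -0.008]
contact_force: [-0.7, -0.2, 0.4]
gripper_width: 0.45
grasp_force: 60.3
time: 28.85
tool_pos: [0.5236, 0.269, 0.0126]
tool_rot: [-0.001, 0.401, 0.916, -0.008]
contact_force: [-0.4, -0.2, 0.1]
gripper_width: 0.446
grasp_force: 60.3
turn 0.000 (0.0 x .14) shift [ 0.06 -0.07  0.31] (xy norm 0.1) q6->-0.39 t=28.9
```

```bash
python3 -m crank '[{"x":0,"y":0,"z":0.2,"turn":0},{"x":0,"y":0,"z":0,"turn":0},{"x":0,"y":0,"z":0,"turn":0}]'
python3 -m crank '[{"x":0,"y":0,"z":0.1,"turn":0},{"x":0,"y":0,"z":0,"turn":0},{"x":0,"y":0,"z":0,"turn":0}]'
```

```text
time: 29.15
tool_pos: [0.5235, 0.2689, 0.0105]
tool_rot: [-0.001, 0.401, 0.916, -0.008]
contact_force: [0.3, 0.1, -0.5]
gripper_width: 0.45
grasp_force: 60.3
time: 29.45
tool_pos: [0.5235, 0.2689, 0.0096]
tool_rot: [-0.001, 0.401, 0.916, -0.008]
contact_force: [-0.6, 0.0, -0.2]
gripper_width: 0.448
grasp_force: 60.3
```

```bash
python3 -m crank '[{"x":0,"y":0,"z":0,"turn":0},{"x":0,"y":0,"z":0,"turn":0},{"x":0,"y":0,"z":0,"turn":0},{"x":0,"y":0,"z":0,"turn":0}]' 62 | head -2
python3 -m crank '[{"x":0,"y":0,"z":-1,"turn":0},{"x":0,"y":0,"z":-3,"turn":0},{"x":0,"y":0,"z":-3,"turn":0},{"x":0,"y":0,"z":0,"turn":0}]' | head -2
python3 plan.py .4276 .0561 .08 -60.6
```

```text
time: 29.85
tool_pos: [0.5236, 0.2689, 0.0096]
time: 30.25
tool_pos: [0.5278, 0.2714, 0.0859]
turn -1.338 (-9.6 x .14) shift [ 19.3  -13.83   0.81] (xy norm 23.7) q6->-1.73 t=30.2
```

```bash
python3 -m crank '[{"x":0,"y":0,"z":0,"turn":-0.134},{"x":0,"y":0,"z":0,"turn":-0.134},{"x":0,"y":0,"z":0,"turn":-0.134},{"x":0,"y":0,"z":0,"turn":-0.134},{"x":0,"y":0,"z":0,"turn":-0.134}]' | head -2
python3 -m crank '[{"x":0,"y":0,"z":0,"turn":-0.134},{"x":0,"y":0,"z":0,"turn":-0.134},{"x":0,"y":0,"z":0,"turn":-0.134},{"x":0,"y":0,"z":0,"turn":-0.134},{"x":0,"y":0,"z":0,"turn":-0.134}]' | head -2
python3 -m crank '[{"x":3.86,"y":-2.77,"z":0,"turn":0},{"x":3.86,"y":-2.77,"z":0,"turn":0},{"x":3.86,"y":-2.77,"z":0,"turn":0},{"x":3.86,"y":-2.77,"z":0,"turn":0},{"x":3.86,"y":-2.77,"z":0,"turn":0}]' | head -2
python3 -m crank '[{"x":0,"y":0,"z":3,"turn":0},{"x":0,"y":0,"z":0,"turn":0},{"x":0,"y":0,"z":0,"turn":0}]' | head -3
python3 plan.py .4276 .0561 .004 -60.6
python3 - <<'E'
from h import *
im,_=manip.grab_frame("scene"); cv2.imwrite("pics/s7.png",cv2.resize(im[90:250,110:324,::-1],None,fx=3.5,fy=3.5))
E
```

```text
time: 30.75
tool_pos: [0.5239, 0.2698, 0.0795]
time: 31.25
tool_pos: [0.5238, 0.2698, 0.0794]
time: 31.75
tool_pos: [0.4231, 0.0531, 0.0834]
time: 32.05
tool_pos: [0.4234, 0.0541, 0.0532]
tool_rot: [-0.006, -0.255, 0.967, -0.006]
turn 0.002 (0.0 x .14) shift [-0.54  0.    4.91] (xy norm 0.5) q6->-2.12 t=32.0
```

View pics/s7.png

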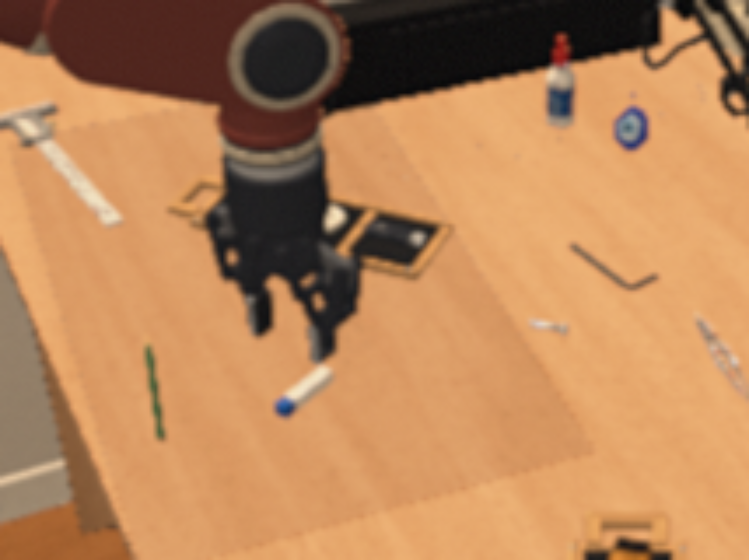

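The gear is on the middle pad, partly hidden at (335,215). The gripper stands over the tube at (305,388).

```bash
python3 -m crank '[{"x":-0.5,"y":0,"z":1.8,"turn":0},{"x":0,"y":0,"z":1.6,"turn":0},{"x":0,"y":0,"z":0,"turn":0},{"x":0,"y":0,"z":0,"turn":0}]' 55 | head -2
python3 plan.py .4276 .0561 .004 -60.6
```

```text
time: 32.5
tool_pos: [0.4287, 0.0566, 0.0201]
turn 0.003 (0.0 x .14) shift [0.09 0.03 1.61] (xy norm 0.1) q6->-2.11 t=32.5
```

```bash
python3 -m crank '[{"x":0.05,"y":0,"z":0.8,"turn":0},{"x":0,"y":0,"z":0.8,"turn":0},{"x":0,"y":0,"z":0,"turn":0},{"x":0,"y":0,"z":0,"turn":0}]' 
python3 -m crank '[{"x":0,"y":0,"z":0,"turn":0},{"x":0,"y":0,"z":0,"turn":0},{"x":0,"y":0,"z":0,"turn":0},{"x":0,"y":0,"z":0,"turn":0},{"x":0,"y":0,"z":0,"turn":0}]' 0
python3 -m crank '[{"x":0,"y":0,"z":0,"turn":0},{"x":0,"y":0,"z":-1,"turn":0},{"x":0,"y":0,"z":-3,"turn":0},{"x":0,"y":0,"z":-3,"turn":0},{"x":0,"y":0,"z":0,"turn":0}]'
python3 plan.py .4742 .3217 .08 42.7
```

```text
time: 32.9
tool_pos: [0.4273, 0.0554, 0.0032]
tool_rot: [-0.006, -0.254, 0.967, -0.006]
contact_force: [0.0, 0.7, -1.5]
gripper_width: 0.549
grasp_force: 0.0
time: 33.4
tool_pos: [0.4281, 0.0554, 0.004]
tool_rot: [-0.005, -0.254, 0.967, -0.006]
contact_force: [-0.1, 0.1, 3.5]
gripper_width: 0.126
grasp_force: 60.4
time: 33.9
tool_pos: [0.4314, 0.0565, 0.0783]
tool_rot: [-0.001, -0.255, 0.967, -0.007]
contact_force: [0.8, -0.8, 0.2]
gripper_width: 0.127
grasp_force: 60.0
turn 1.340 (9.6 x .14) shift [16.58 21.13 -0.57] (xy norm 26.9) q6->-0.77 t=33.9
```

```bash
python3 -m crank '[{"x":0,"y":0,"z":0,"turn":0.134},{"x":0,"y":0,"z":0,"turn":0.134},{"x":0,"y":0,"z":0,"turn":0.134},{"x":0,"y":0,"z":0,"turn":0.134},{"x":0,"y":0,"z":0,"turn":0.134}]' | head -2
python3 -m crank '[{"x":0,"y":0,"z":0,"turn":0.134},{"x":0,"y":0,"z":0,"turn":0.134},{"x":0,"y":0,"z":0,"turn":0.134},{"x":0,"y":0,"z":0,"turn":0.134},{"x":0,"y":0,"z":0,"turn":0.134}]' | head -2
python3 -m crank '[{"x":2.37,"y":3.02,"z":0,"turn":0},{"x":2.37,"y":3.02,"z":0,"turn":0},{"x":2.37,"y":3.02,"z":0,"turn":0},{"x":2.37,"y":3.02,"z":0,"turn":0}]' | head -2
python3 -m crank '[{"x":2.37,"y":3.02,"z":0,"turn":0},{"x":2.37,"y":3.02,"z":0,"turn":0},{"x":2.37,"y":3.02,"z":0,"turn":0},{"x":0,"y":0,"z":0,"turn":0}]' | head -2
python3 plan.py .4742 .3217 .025 42.7
```

```text
time: 34.4
tool_pos: [0.4274, 0.0565, 0.0728]
time: 34.9
tool_pos: [0.4273, 0.0565, 0.0727]
time: 35.3
tool_pos: [0.452, 0.2094, 0.0704]
time: 35.7
tool_pos: [0.4707, 0.3251, 0.0688]
turn 0.004 (0.0 x .14) shift [-0.47  0.09  4.38] (xy norm 0.5) q6->-0.26 t=35.7
```

```bash
python3 -m crank '[{"x":-0.45,"y":0.1,"z":2.2,"turn":0},{"x":0,"y":0,"z":2.2,"turn":0},{"x":0,"y":0,"z":0,"turn":0},{"x":0,"y":0,"z":0,"turn":0}]' | head -2
python3 plan.py .4742 .3217 .0145 42.7
```

```text
time: 36.1
tool_pos: [0.4736, 0.3177, 0.0246]
turn -0.000 (-0.0 x .14) shift [0.26 0.34 1.01] (xy norm 0.4) q6->-0.28 t=36.1
```

```bash
python3 -m crank '[{"x":0.2,"y":0.3,"z":0.5,"turn":0},{"x":0,"y":0,"z":0.4,"turn":0},{"x":0,"y":0,"z":0,"turn":0},{"x":0,"y":0,"z":0,"turn":0}]'
python3 plan.py .4742 .3217 .0142 42.7
```

```text
time: 36.5
tool_pos: [0.4752, 0.3219, 0.0164]
tool_rot: [-0.0, 0.401, 0.916, -0.008]
contact_force: [-0.4, -0.1, 0.4]
gripper_width: 0.126
grasp_force: 60.0
turn 0.000 (0.0 x .14) shift [ 0.06 -0.09  0.22] (xy norm 0.1) q6->-0.27 t=36.5
```

Lower 2 mm, release, lift, then go back clear of the top view.

```bash
python3 -m crank '[{"x":0,"y":0,"z":0.2,"turn":0},{"x":0,"y":0,"z":0,"turn":0},{"x":0,"y":0,"z":0,"turn":0}]' | head -2
python3 -m crank '[{"x":0,"y":0,"z":0,"turn":0},{"x":0,"y":0,"z":0,"turn":0},{"x":0,"y":0,"z":0,"turn":0},{"x":0,"y":0,"z":0,"turn":0}]' 45 | head -2
python3 -m crank '[{"x":0,"y":0,"z":-1,"turn":0},{"x":0,"y":0,"z":-3,"turn":0},{"x":0,"y":0,"z":-4,"turn":0},{"x":0,"y":0,"z":-4,"turn":0},{"x":0,"y":0,"z":-4,"turn":0}]' | head -2
python3 plan.py .24 .55 .19 42.7
```

```text
time: 36.8
tool_pos: [0.4755, 0.322, 0.0145]
time: 37.2
tool_pos: [0.475, 0.3218, 0.0141]
time: 37.7
tool_pos: [0.4762, 0.3241, 0.1765]
turn 0.000 (0.0 x .14) shift [32.61 -2.06 -1.51] (xy norm 32.7) q6->-0.27 t=37.7
```

```bash
python3 -m crank '[{"x":4,"y":-0.25,"z":0,"turn":0},{"x":4,"y":-0.25,"z":0,"turn":0},{"x":4,"y":-0.25,"z":0,"turn":0},{"x":4,"y":-0.25,"z":0,"turn":0}]' | head -2
python3 -m crank '[{"x":4,"y":-0.25,"z":0,"turn":0},{"x":4,"y":-0.25,"z":0,"turn":0},{"x":4,"y":-0.25,"z":0,"turn":0},{"x":4,"y":-0.25,"z":0,"turn":0},{"x":0,"y":0,"z":0,"turn":0}]' | head -2
python3 - <<'E'
from h import *
im,d=manip.grab_frame("top"); a=im[140:300,60:420]
cv2.imwrite("pics/top9.png",cv2.resize(a[:,:,::-1],None,fx=2.2,fy=2.2,interpolation=cv2.INTER_CUBIC))
np.savez("pics/top9.npz",im=im,d=d)
old=np.load("pics/top0.npz")["im"]; lab=lambda i:cv2.cvtColor(i,cv2.COLOR_RGB2LAB).astype(float)
dif=np.linalg.norm(lab(im)-lab(old),axis=2)
for nm,p,h in [("tube",(474.2,321.7),.023),("gear",(522.6,268.9),.015),("stick",(571.4,216.2),.019),("batt",(559.7,-235.4),.027),("eraser",(527.2,-299.3),.022)]:
    vs,us=np.nonzero(dif>10); w=ray("top",np.c_[us,vs],h)[:,:2]*1000
    w=w[np.linalg.norm(w-p,axis=1)<36]; c,sz,an=cv2.minAreaRect(w.astype(np.float32))
    print(nm,len(w),np.round(np.array(c)-p,1),np.round(sz,1),np.round(w.mean(0)-p,1))
E
```

```text
time: 38.1
tool_pos: [0.3594, 0.4359, 0.1746]
time: 38.6
tool_pos: [0.2413, 0.5482, 0.1735]
tube 238 [ 1.8 -2.2] [16.8 62.3] [ 1.9 -2. ]
gear 324 [1.6 0. ] [43.1 43.3] [ 1.2 -0.1]
stick 196 [1.8 0.2] [16.9 57.6] [0.4 0.4]
batt 282 [-1.5  2.9] [52.6 31.1] [-2.5  2.1]
eraser 273 [2.  5.2] [50.4 24.9] [2.1 4.5]
```

View pics/top9.png

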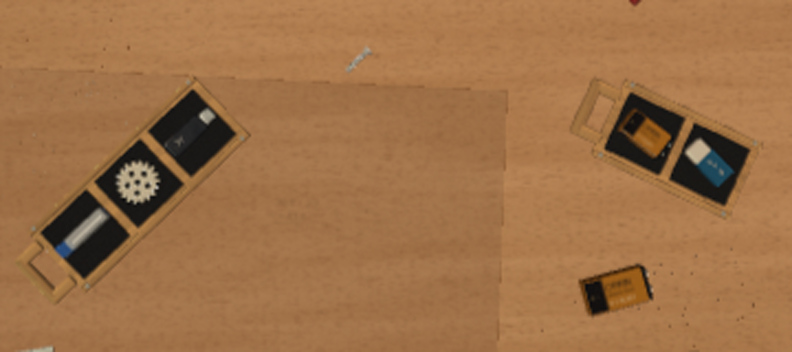

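All five items lie on their pads: tube (82,233), gear (138,182), stick (188,130), battery (648,132) and eraser (710,162). Each is within about 6 mm of its pad centre, and the screw at (357,60) hasn't moved.

```bash
python3 -c "from plant import manip; print(manip.job_done())"
```

```text
the job is handed in; nothing more can be done
None
```

I placed all five items on their pads, each about 6 mm or less off centre in the last top view, and handed the job in at about 39 s of the 120 s; the hand-in returned no verdict.

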